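# Sweep the jar lids into the crumb pan

### The arm

A 6-joint arm with a two-finger parallel gripper is mounted at the origin on a cart in front of the work surface, level with it; the furniture and walls round the work are solid. World frame = base frame: x ahead of the robot, y to its left, z up, the work surface at z = 0. Lengths are in m, angles in rad, forces in N, time in s.
With the tool pointing down it reaches from about 0.35 to 0.975 m from the base axis. Payload 4.9 kg.
Tool frame: the origin (TCP) lies at the very end of the fingers, on their centre line; the grasp point (between the pads) lies 19 mm behind it (ctrl.grasp_offset is the distance from the TCP to the grasp point, in m); z points along the fingers, y is the line along which they close (so a half turn about z gives the same grasp; the last joint's range is limited). The gripper opens to 85 mm and grips with 20 to 120 N. Pads are 22 mm wide; open, the fingers measure 114 mm over their backs; the gripper's body (76 mm by 85 mm) begins 54 mm behind the grasp point. The pads swing forward as they close: fully open they stand 13 mm farther back than shut.
Start: joints at [-0.119, 0.053, 1.613, -0, 1.476, -0.119], TCP at [0.625, 0, 0.208] pointing down, gripper open.
Joint ranges: [-3.01, 3.01], [-1.01, 2.22], [0.06, 2.58], [-1.02, 4.17], [0.09, 2.62], [-3.14, 3.14]. Speed limits (rad/s): [2.57, 2.57, 3.14, 3.14, 3.14, 3.14].

### API

Orientations are given as a rotation vector (axis times angle).
In Python, from station import ctrl, optics gives the robot as it stands.
- The arm moves only by the shell command python3 -m handwheel 'ROWS' [OPENING] [FORCE]. ROWS is JSON, a list of rows, each an object of numbers: "tx", "ty", "tz": the shift along the tool's x, y, z in mm; "roll": the turn about the tool's z in rad. A call has 1 to 12 rows; each row shifts and turns the commanded pose from where the row before left it, along the tool's axes as they then stand; what a row does not reach is not made up. A row lasts 1/12 s, in which the tool goes at most 41.7 mm and 7.16 degrees, less where a joint would pass 70% of its speed; a pose out of reach is approached as far as the arm can. A call with a gripper value outside its range is refused whole. OPENING is the finger opening in mm, from 0 to 85.4, set as the call begins (- or left out, the last holds). The fingers move at their own pace and stop on an object; FORCE is the grip in N (left out, the last holds). Time passes only in rows, so rows that do not move let the fingers close. It gives the time, the measured TCP pose, the force, the opening and the grip force at its end, in the units of the state.
- ctrl.get_obs(): the state, without advancing time (a new reading comes with each control period).
- optics.get_image(name): name is "scene" or "side" or "wrist"; returns (picture, depth): 420x560x3 uint8, red, green, blue; 420x560 float32, m along the optical axis (not along the pixel's ray), 0 where there is no reading.
- optics.camera_params(name): a dict with "mtx" (3x3 intrinsics, pixels), "k1" (the pictures are not rectified: a ray, as slopes to the right and down, at radius r is drawn at 1 + k1 r^2 times it, then the intrinsics apply), "extrinsics" (4x4, takes a point from camera to world coordinates); the wrist camera has in their place "tool_from_camera" (4x4, takes a point from camera to tool coordinates, whose origin is the TCP and whose axes are the flange's). Camera axes: x right, y down, z forward; pixel columns grow to the right and rows downward; lengths in m; the calibration is good to about 2 mm. A picture is of the moment at which its call begins: read the wrist's pose just before it. camera_params takes no time and is no camera call.
- ctrl.finish_job(): hands the job in; it is judged then, once.
The state is a dict: "t": time; "q": joint angles; "dq": joint speeds; "effort": joint torques, N m; "tool_pos": TCP position; "tool_rot": TCP orientation; "contact_force": force on the tool from outside, world axes, zero at the start; "wrist_torque": the same for the moment, N m; "opening": finger opening in m; "grip_force": force on a finger pad.
Only numpy, scipy, OpenCV 4.12 (cv2) and the standard library are available. Lean on these libraries where they do the work, as an engineer would, in place of code of your own. Each camera call takes 0.05 s, during which the arm holds its last target. There are 200 camera calls.

### The job

Clear the worktop of the three loose jar lids: sweep them along the surface with the closed fingers, through the open side of the steel crumb pan, until every lid lies flat and wholly inside the pan. Push them only, never pick one up, and leave the ramekin, the kitchen timer and the roll of tape standing where they are.

Things in the scene. Friction and masses are not known exactly. Their poses are not given: they have to be found in the camera images.
- pan: fixed three-sided steel crumb pan, open side to the robot's left. Origin: centre of the underside; -x points out of the open side, y along its width. Inside: y -130 to +130 mm; front edge at x = -90, back wall at +80. Floor 2 mm thick. Back and side walls 3 mm thick, 33 mm high with the rim (sides drop low over the front 30 mm). Behind: a loop handle 66 mm long, 20 mm high.
- pan_lip (a point): middle of the pan's front edge, at worktop height, axes as the pan's. From this edge a ramp rises 2 mm over the first 25 mm to the floor, across the full width, so lids slide straight in. A lid is wholly inside when its centre is 24 mm or more past this edge.
- lid_0: one of three identical plain grey metal jar lids lying top side up on the worktop: a round disc 48 mm in diameter, 16 mm high, about 30 g, slides freely (it does not roll). Origin: centre of its underside; z up.
- lid_1: one of three identical plain grey metal jar lids lying top side up on the worktop: a round disc 48 mm in diameter, 16 mm high, about 30 g, slides freely (it does not roll). Origin: centre of its underside; z up.
- lid_2: one of three identical plain grey metal jar lids lying top side up on the worktop: a round disc 48 mm in diameter, 16 mm high, about 30 g, slides freely (it does not roll). Origin: centre of its underside; z up.
- ramekin: small round ceramic ramekin, 69 mm across the rim, 38 mm high. Loose bystander that must stay where it stands. Origin: centre of its underside.
- timer: round wind-up kitchen timer, 62 mm in diameter, 46 mm high with the bar grip of its dial. Loose bystander that must stay where it stands. Origin: centre of its underside.
- tape_roll: roll of tape lying flat, 67 mm in diameter, 19 mm high. Loose bystander that must stay where it stands. Origin: centre of its underside.

How it is judged:
At the end, for the whole second after the job is handed in: Each lid's centre is at least 22 mm past the pan's front edge and between its walls, the lid lies flat (tilt under 0.2 rad, underside less than 10 mm above the worktop) and at rest; ramekin, timer and tape roll stand upright within 20 mm of where they were (x of lid_0 in the frame of pan between -0.068 and 0.08 m and y of lid_0 in the frame of pan between -0.13 and 0.13 m and height (world z) of each of lid_0, lid_1, lid_2 below 0.01 m and angle between each of lid_0, lid_1, lid_2's own z axis and vertical below 0.2 rad and linear speed of each of lid_0, lid_1, lid_2 below 0.02 m/s and x of lid_1 in the frame of pan between -0.068 and 0.08 m and y of lid_1 in the frame of pan between -0.13 and 0.13 m and x of lid_2 in the frame of pan between -0.068 and 0.08 m and y of lid_2 in the frame of pan between -0.13 and 0.13 m and distance of each of ramekin, timer, tape_roll from where it was at the start of the episode below 0.02 m and angle between each of ramekin, timer, tape_roll's own z axis and vertical below 0.15 rad); the robot touches nothing.
It fails at once if a lid is lifted off the surface (underside centre more than 16 mm up) (height (world z) of any of lid_0, lid_1, lid_2 above 0.016 m).
It fails at once if the ramekin, timer or tape roll is pushed away (20 mm), lifted or tipped (distance of any of ramekin, timer, tape_roll from where it was at the start of the episode above 0.02 m or angle between any of ramekin, timer, tape_roll's own z axis and vertical above 0.35 rad).
It also fails if it takes over 72 s, if anything falls off the work surface, if the arm or the gripper's body presses on something with over 40 N, if the wrist force passes 120 N, or if a joint passes its speed limit or range.

## Working session

There is one attempt and no reset: what is moved stays moved. The work goes in short steps, Python scripts to look and compute and a shell command to move; the robot and the scene stay as the last step left them, time stands still between calls to the robot, and variables do not carry over. Pictures are saved under pics/ and viewed, at most 10 in all, crops included, and the job is handed in when it is done.

```bash
mkdir -p pics; python3 - <<'E'
from station import ctrl, optics
import cv2
o=ctrl.get_obs();print(o['t'],o['tool_pos'],o['tool_rot'],o['opening'])
for n in("scene","side"):
    p,d=optics.get_image(n);cv2.imwrite(f'pics/{n}0.png',p[:,:,::-1]);c=optics.camera_params(n);print(n,c)
E
```

```text
0.0 [6.24319307e-01 7.15663340e-05 2.06857907e-01] [-2.22030352e+00 -2.22028032e+00  2.01843825e-03] 0.08552242536872469
scene {'mtx': array([[498.01587021,   0.        , 285.45821072],
       [  0.        , 498.01587021, 216.41602268],
       [  0.        ,   0.        ,   1.        ]]), 'k1': -0.014677671869623298, 'extrinsics': array([[-0.91878163, -0.28387579,  0.27432619,  0.22561622],
       [-0.39460363,  0.68036098, -0.6175734 ,  0.75058676],
       [-0.0113267 , -0.67566521, -0.73712159,  0.88975167],
       [ 0.        ,  0.        ,  0.        ,  1.        ]])}
side {'mtx': array([[416.79122409,   0.        , 271.25606642],
       [  0.        , 416.79122409, 208.19287641],
       [  0.        ,   0.        ,   1.        ]]), 'k1': 0.023607426894812766, 'extrinsics': array([[ 0.9650894 , -0.12305367,  0.2312147 ,  0.32086214],
       [-0.2609959 , -0.37769456,  0.88838503, -0.86319086],
       [-0.0219905 , -0.91771706, -0.39662552,  0.45933947],
       [ 0.        ,  0.        ,  0.        ,  1.        ]])}
```

View pics/scene0.png

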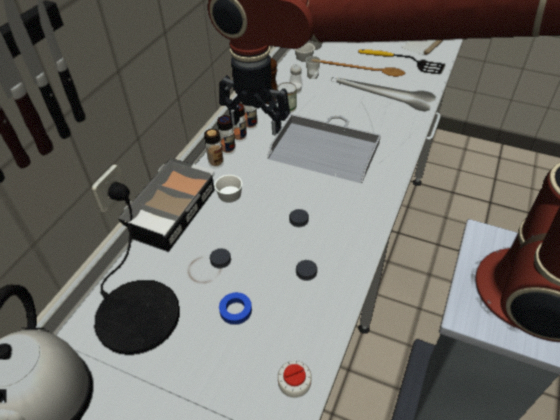

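View pics/side0.png

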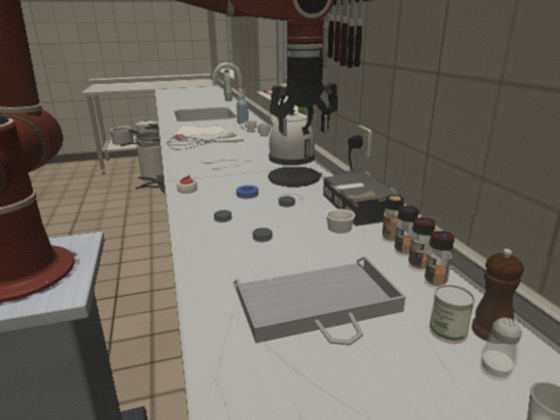

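The scene view shows the lids at about (299,218), (221,258) and (306,270), the pan with its front edge from (270,157) to (363,180), the ramekin at (228,188), the tape at (235,308) and the timer at (294,377). The side view agrees.

```bash
cat > h.py <<'E'
from station import ctrl, optics
import cv2, numpy as np
def ray(n,uv,z):
    c=optics.camera_params(n);K=c['mtx'];k=c['k1'];E=c['extrinsics']
    d=(np.array(uv,float)-K[:2,2])/K[0,0];s=d.copy()
    for _ in range(8): s=d/(1+k*(s@s))
    v=E[:3,:3]@np.r_[s,1];o=E[:3,3];return (o+v*(z-o[2])/v[2])[:2]
def blobs(n,im,seeds,z,thr=75):
    g=im.max(2);m=(g<thr).astype(np.uint8)
    k,l,st,ce=cv2.connectedComponentsWithStats(m)
    out=[]
    for i in range(1,k):
        if 60<st[i,4]<600: out.append((ce[i].round(1),st[i,:5],ray(n,ce[i],z).round(4)))
    return out
E
cat > lids.py <<'E'
from h import *
for n in("scene","side"):
    im=optics.get_image(n)[0]
    for b in blobs(n,im,None,.008):
        if .35<b[2][0]<.85 and -.5<b[2][1]<.45: print(n,*b)
E
python3 lids.py; python3 - <<'E'
from h import *
for n in("scene","side"):
    im=cv2.imread(f'pics/{n}0.png')
    h=cv2.cvtColor(im,cv2.COLOR_BGR2HSV)
    for nm,m in(("blue",(abs(h[...,0].astype(int)-118)<12)&(h[...,1]>150)),("red",((h[...,0]<6)|(h[...,0]>174))&(h[...,1]>170)&(h[...,2]>120))):
        k,l,st,ce=cv2.connectedComponentsWithStats(m.astype(np.uint8))
        for i in range(1,k):
            if st[i,4]>60: print(n,nm,ce[i],st[i,4],ray(n,ce[i],.012 if nm=="blue" else .04))
for nm,p,z in(("frontR",(363,180),0),("frontL",(270,157),0),("backL",(287,117),.033),("backR",(380,133),.033)): print(nm,ray("scene",p,z))
for nm,p,z in(("backL",(401,295),.033),("backR",(251,329),.033),("frontR",(237,295),.01),("frontL",(362,265),.03)): print('side',nm,ray("side",p,z))
print('ram',ray("scene",(228,182),.038),ray("side",(340,216),.038))
im=np.hstack([cv2.resize(cv2.imread('pics/scene0.png')[90:200,240:400],None,fx=2.5,fy=2.5,interpolation=2),cv2.resize(cv2.imread('pics/side0.png')[240:350,220:380],None,fx=2.5,fy=2.5)])
cv2.imwrite('pics/pan.png',im)
E
```

```text
scene [247.8 124.6] [240 110  17  29 174] [ 0.7967 -0.2776]
scene [323.  129.5] [272 117 105  33 501] [ 0.5876 -0.3392]
scene [229.9 144.4] [225 135  10  17 111] [ 0.8032 -0.1779]
scene [218.5 157.1] [214 148   9  17  81] [ 0.8068 -0.1183]
scene [298.5 217.8] [290 210  18  17 245] [0.5231 0.0041]
scene [220.  258.3] [211 250  20  18 290] [0.6386 0.1849]
scene [306.1 270. ] [296 261  21  19 312] [0.4494 0.1404]
side [286.  202.6] [279 198  15   8  66] [0.6339 0.1732]
side [222.5 217.7] [215 214  16   7  72] [0.4466 0.127 ]
side [262.1 237. ] [254 232  18   9  87] [ 0.5188 -0.0108]
side [398.1 242.6] [395 233   8  18  97] [ 0.8054 -0.13  ]
side [415.1 257.5] [409 246  14  20 166] [ 0.8043 -0.1989]
side [381.1 280.3] [365 260  34  37 158] [ 0.6941 -0.256 ]
side [429.3 272.6] [425 261  10  22 125] [ 0.7974 -0.2587]
side [247.1 315.1] [238 291  17  46  76] [ 0.4239 -0.2855]
scene blue [234.98090278 307.56770833] 576 [0.54775398 0.28814084]
scene red [294.04733728 374.71893491] 338 [0.37558543 0.38674122]
frontR [ 0.42174122 -0.18995066]
frontL [ 0.68222987 -0.18034756]
backL [ 0.69252256 -0.32311822]
backR [ 0.4272638  -0.35337213]
side backL [ 0.68342605 -0.33992072]
side backR [ 0.41684134 -0.35250838]
side frontR [ 0.41782023 -0.22551259]
side frontL [ 0.66696707 -0.22667847]
ram [ 0.71999991 -0.01458751] [ 0.71248254 -0.01704311]
```

View pics/pan.png

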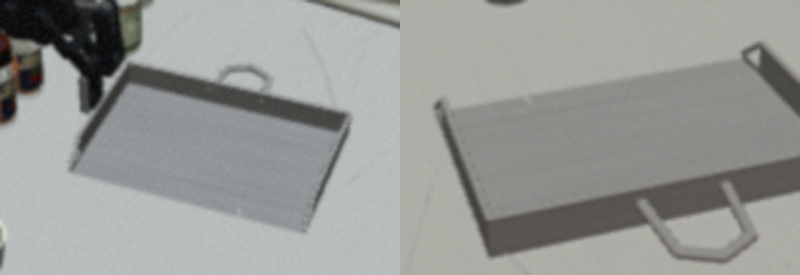

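The crop shows the pan's front corners at scene pixels of about (268,158) and (362,183). That puts the front edge at y ≈ -0.183, with x from 0.42 to 0.684 and the inside toward -y. Tool x is world +y and tool y is world +x, so a push is negative tx. I start with the lid near (0.522, 0.003).

```bash
python3 -m handwheel '[{"tx":20,"ty":-34},{"tx":20,"ty":-34},{"tx":20,"ty":-34},{},{},{"tz":30},{"tz":36},{"tz":36},{"tz":36},{"tz":36},{"tz":10},{}]' 0 40; python3 -c "
from h import *
for p in((268,158),(362.4,182.8)): print(ray('scene',p,0))
for p in((210,180),(165,243)): print(ray('scene',p,.05))"
```

```text
[ 0.68554155 -0.1744955 ]
[ 0.42004437 -0.17928763]
[0.7573479 0.0068694]
[0.7505069  0.22122718]$[0]: bad value
```

```bash
python3 -m handwheel '[{"tx":20,"ty":-34,"tz":0,"roll":0},{"tx":20,"ty":-34,"tz":0,"roll":0},{"tx":20,"ty":-34,"tz":0,"roll":0},{"tx":0,"ty":0,"tz":0,"roll":0},{"tx":0,"ty":0,"tz":30,"roll":0},{"tx":0,"ty":0,"tz":36,"roll":0},{"tx":0,"ty":0,"tz":36,"roll":0},{"tx":0,"ty":0,"tz":36,"roll":0},{"tx":0,"ty":0,"tz":36,"roll":0},{"tx":0,"ty":0,"tz":10,"roll":0},{"tx":0,"ty":0,"tz":0,"roll":0}]' 0 40
```

```text
t: 1.12
tool_pos: [0.5197, 0.06, 0.0204]
tool_rot: [-2.217, -2.217, 0.009]
contact_force: [0.4, -0.2, -0.1]
opening: -0.0003
grip_force: 0.0
```

```bash
python3 -m handwheel '[{"tx":0,"ty":0,"tz":13,"roll":0},{"tx":0,"ty":0,"tz":0,"roll":0},{"tx":-10,"ty":0,"tz":0,"roll":0},{"tx":-14,"ty":0,"tz":0,"roll":0},{"tx":-16,"ty":0,"tz":0,"roll":0},{"tx":-18,"ty":0,"tz":0,"roll":0},{"tx":-18,"ty":0,"tz":0,"roll":0},{"tx":-18,"ty":0,"tz":0,"roll":0},{"tx":-18,"ty":0,"tz":0,"roll":0},{"tx":-14,"ty":0,"tz":0,"roll":0},{"tx":-10,"ty":0,"tz":0,"roll":0},{"tx":-4,"ty":0,"tz":0,"roll":0}]'; python3 lids.py | grep scene
```

```text
t: 2.12
tool_pos: [0.5244, -0.0821, 0.0132]
tool_rot: [2.221, 2.217, 0.002]
contact_force: [0.6, -0.5, -0.1]
opening: -0.0002
grip_force: 0.0
scene [251.7 120.7] [247 114  10  13  85] [ 0.7945 -0.2989]
scene [281.8 132.6] [272 117  20  32  83] [ 0.6908 -0.281 ]
scene [313.4 126.9] [299 123  30   7  78] [ 0.6175 -0.3398]
scene [229.6 145.1] [225 135  10  17  97] [ 0.8024 -0.1749]
scene [298.5 218.1] [290 211  18  15 228] [0.5228 0.0048]
scene [220.  258.5] [211 250  20  18 276] [0.6384 0.1853]
scene [306.2 270.2] [297 261  20  19 293] [0.4491 0.1408]
```

```bash
python3 - <<'E'
from h import *
o=ctrl.get_obs();print(o['tool_pos'])
a=optics.get_image("scene")[0][90:300,180:390];b=optics.get_image("side")[0][130:340,170:380]
cv2.imwrite('pics/p2.png',cv2.resize(np.hstack([a,b]),None,fx=1.9,fy=1.9)[:,:,::-1]);print(ctrl.get_obs()['tool_pos'])
E
```

```text
[ 0.52378772 -0.08087378  0.01237106]
[ 0.52322827 -0.07977833  0.01158898]
```

View pics/p2.png

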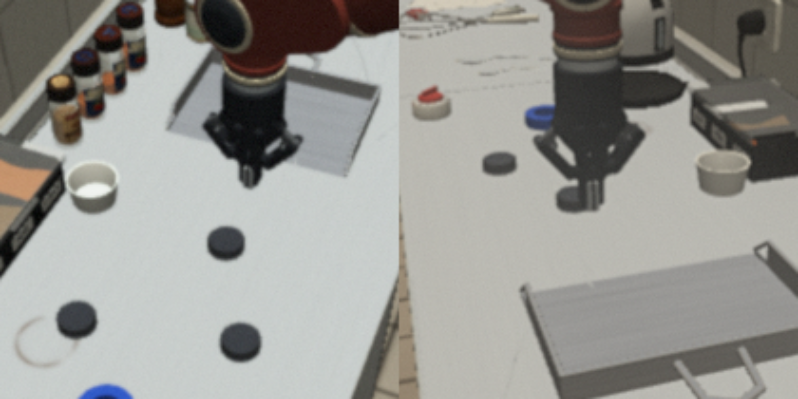

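The scene half shows the lid still at about (299,218) with the closed fingers already past it at (312,186), so the tip rode over the lid. I'll check the true tip height before going back.

```bash
python3 - <<'E'
from h import *
# triangulate fingertip bottom from both views
s=(180+250/1.9,90+184/1.9); t=(170+(593-399)/1.9,130+208/1.9)
for z in(0,.005,.01,.015,.02,.03): print(z,ray("scene",s,z),ray("side",t,z))
E
python3 -m handwheel '[{"tx":0,"ty":0,"tz":-20,"roll":0},{"tx":0,"ty":0,"tz":-5,"roll":0},{"tx":20,"ty":0,"tz":0,"roll":0},{"tx":30,"ty":0,"tz":0,"roll":0},{"tx":30,"ty":0,"tz":0,"roll":0},{"tx":30,"ty":0,"tz":0,"roll":0},{"tx":20,"ty":0,"tz":0,"roll":0},{"tx":5,"ty":0,"tz":0,"roll":0},{"tx":0,"ty":0,"tz":0,"roll":0},{"tx":0,"ty":0,"tz":0,"roll":0},{"tx":0,"ty":0,"tz":0,"roll":0},{"tx":0,"ty":0,"tz":0,"roll":0}]'
```

```text
0 [ 0.53554346 -0.11504502] [ 0.54182736 -0.01512305]
0.005 [ 0.53380181 -0.11018056] [ 0.53942211 -0.02435443]
0.01 [ 0.53206016 -0.1053161 ] [ 0.53701686 -0.03358582]
0.015 [ 0.53031851 -0.10045165] [ 0.53461161 -0.0428172 ]
0.02 [ 0.52857686 -0.09558719] [ 0.53220636 -0.05204858]
0.03 [ 0.52509356 -0.08585828] [ 0.52739586 -0.07051135]
t: 3.32
tool_pos: [0.5231, 0.054, 0.0361]
tool_rot: [2.223, 2.22, -0.0]
contact_force: [0.7, -0.3, -0.5]
opening: 0.0001
grip_force: 0.0
```

```bash
python3 - <<'E'
from h import *
o=ctrl.get_obs();im,d=optics.get_image("wrist");c=optics.camera_params("wrist");T=c['tool_from_camera'];K=c['mtx']
print(o['tool_pos'],T.round(3).tolist(),K[0,0])
v,u=np.mgrid[0:420:20,0:560:20];dd=d[v,u]
P=np.stack([(u-K[0,2])/K[0,0]*dd,(v-K[1,2])/K[0,0]*dd,dd],-1)@T[:3,:3].T+T[:3,3]
np.set_printoptions(linewidth=250)
print((P[...,2]*1000).round().astype(int)[:, ::2])
cv2.imwrite('pics/w.png',im[:,:,::-1])
E
```

```text
[0.52309782 0.05404433 0.03610805] [[-0.0, -0.957, -0.29, 0.074], [1.0, -0.0, 0.0, -0.001], [-0.0, -0.29, 0.957, -0.166], [0.0, 0.0, 0.0, 1.0]] 300.9143284281331
[[  31   34   33   35   33   34   36   34   34   34   34   27   17   31]
 [  32   33   34   35   34   34   34   34   35   34   35   20   17   32]
 [  32   32   34   33   34   35   35   34   33   34   34   23   19   33]
 [  32   33   35   35   19   35   35   36   36   35   36   35   19   34]
 [  33   34   33   20   20   35   36   35   35   35   36   34   35   34]
 [  34   32   34   20   20   35   35   35   35   35   35   35   36   35]
 [  34   34   36   36   20   35   36   35   36   35   34   36   35   34]
 [  35   35   34   35   35   35   35   35   36   36   35   35   35   34]
 [  35   35   35   35   36   35   35   36   35   36   36   36   36   35]
 [  35   34   35   36   36   35   36   36   35   35   35   35   35   36]
 [  36   35   35   36   34   35   36   36   35   37   36 -166   36   35]
 [ 230   35   35   34   35   36   36   35   36   36   37   35   35   36]
 [ 219   36   35   36   36   36   35   35   35   36   36   35   36   35]
 [ 212   35   36   37   36   36   35  -42   36   36   35   35   37   36]
 [ 203   36   36   35   36   35   36  -61   34   36   36   35   36   16]
 [ 765   36   35   37   35  -77  -75  -61  -67  -75   37   36   36    1]
 [ 767   36   36   37  -88  -84  -93  -62  -94  -85  -87   35   36   33]
 [ 772   37   37  -96  -94  -80 -101   37 -102  -78  -96  -96   36   18]
 [ 773  766 -104 -105  -95  -83 -108 -102 -109  -82  -97 -105 -104   -1]
 [ 777 -111 -111 -108  -97 -116 -116 -109 -116 -116  -97 -109 -110 -111]
 [ 785 -116 -113 -110 -115 -121 -121 -114 -121 -122 -113 -110 -113 -117]]
```

View pics/w.png

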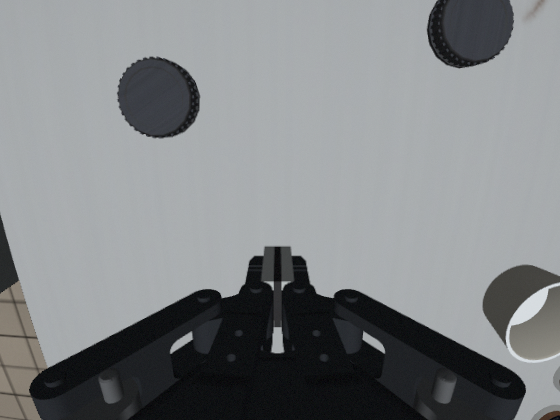

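The wrist view shows two lids at about (158,97) and (471,25) and the fingertips ending at about (278,247). I'll measure the tip in tool coordinates.

```bash
python3 - <<'E'
from h import *
im,d=optics.get_image("wrist");c=optics.camera_params("wrist");T=c['tool_from_camera'];K=c['mtx']
for u in(268,272,284,288):
  print(u,[(v,((T[:3,:3]@(np.array([(u-K[0,2])/K[0,0],(v-K[1,2])/K[0,0],1])*d[v,u])+T[:3,3])*1000).round().astype(int).tolist()) for v in(246,248,250,254,258,266,276)])
E
```

```text
268 [(246, [-18, -7, 35]), (248, [11, -5, -30]), (250, [11, -5, -32]), (254, [11, -5, -36]), (258, [11, -5, -40]), (266, [11, -5, -49]), (276, [11, -4, -57])]
272 [(246, [-18, -4, 35]), (248, [11, -3, -30]), (250, [11, -3, -32]), (254, [11, -3, -37]), (258, [12, -3, -42]), (266, [12, -3, -50]), (276, [11, -3, -57])]
284 [(246, [-17, 4, 35]), (248, [12, 3, -31]), (250, [11, 3, -32]), (254, [11, 3, -37]), (258, [11, 3, -40]), (266, [11, 2, -49]), (276, [12, 2, -58])]
288 [(246, [-17, 7, 34]), (248, [11, 5, -30]), (250, [11, 5, -32]), (254, [11, 5, -37]), (258, [11, 4, -40]), (266, [11, 4, -48]), (276, [11, 4, -58])]
```

The fingertip ends about 22–29 mm short of the reported TCP, which explains riding over the lid. I'll go down further and watch the force.

```bash
python3 -m handwheel '[{"tx":3,"ty":0,"tz":20,"roll":0},{"tx":3,"ty":0,"tz":14,"roll":0},{"tx":0,"ty":0,"tz":4,"roll":0},{"tx":0,"ty":0,"tz":3,"roll":0},{"tx":0,"ty":0,"tz":3,"roll":0},{"tx":0,"ty":0,"tz":0,"roll":0},{"tx":0,"ty":0,"tz":0,"roll":0},{"tx":0,"ty":0,"tz":0,"roll":0}]'; python3 - <<'E'
from h import *
o=ctrl.get_obs();print(o['tool_pos'],o['contact_force'])
a=optics.get_image("side")[0][130:280,180:330];b=optics.get_image("scene")[0][170:320,230:380]
cv2.imwrite('pics/p3.png',cv2.resize(np.hstack([a,b]),None,fx=2.6,fy=2.6)[:,:,::-1])
E
```

```text
t: 4.08
tool_pos: [0.5237, 0.0609, -0.0071]
tool_rot: [2.221, 2.221, 0.002]
contact_force: [0.5, 1.0, 0.1]
opening: -0.0001
grip_force: 0.0
[ 0.52368625  0.06086687 -0.00709368] [0.51530228 1.00714438 0.0744479 ]
```

View pics/p3.png

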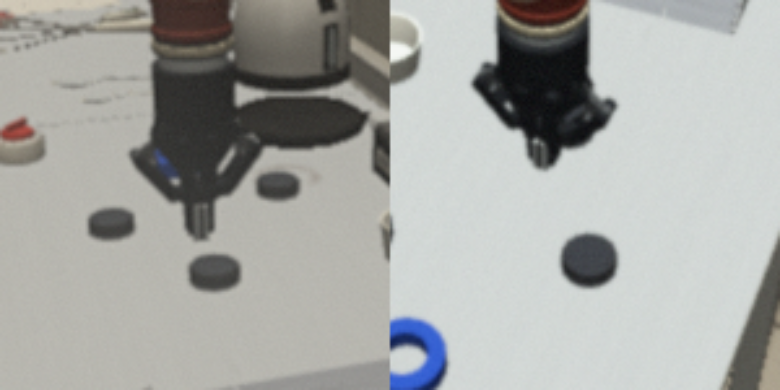

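The tip still hangs clear of the worktop in both views (crop (200,238) and (541,167)), with the lid ahead of it. Twelve mm more.

```bash
python3 -m handwheel '[{"tx":0,"ty":0,"tz":4,"roll":0},{"tx":0,"ty":0,"tz":4,"roll":0},{"tx":0,"ty":0,"tz":3,"roll":0},{"tx":0,"ty":0,"tz":0,"roll":0},{"tx":0,"ty":0,"tz":0,"roll":0},{"tx":0,"ty":0,"tz":0,"roll":0}]'; python3 - <<'E'
from h import *
im,d=optics.get_image("wrist");c=optics.camera_params("wrist");T=c['tool_from_camera'];K=c['mtx']
for u in(268,288):
  print(u,[(v,((T[:3,:3]@(np.array([(u-K[0,2])/K[0,0],(v-K[1,2])/K[0,0],1])*d[v,u])+T[:3,3])*1000).round().astype(int).tolist()) for v in(240,244,247,248,250)])
s=(288.1,234.2); t=(256.9,221.5)
for z in(.005,.01,.015,.02,.03): print(z,ray("scene",s,z),ray("side",t,z))
E
```

```text
t: 4.68
tool_pos: [0.5229, 0.061, -0.019]
tool_rot: [-2.221, -2.221, 0.0]
contact_force: [-0.5, 0.1, -0.4]
opening: -0.0
grip_force: 0.0
268 [(240, [11, -5, -20]), (244, [9, -5, -20]), (247, [11, -5, -28]), (248, [11, -5, -30]), (250, [11, -5, -32])]
288 [(240, [11, 5, -20]), (244, [9, 5, -20]), (247, [11, 5, -29]), (248, [11, 5, -30]), (250, [10, 5, -31])]
0.005 [0.52697756 0.05868028] [0.52822246 0.08287037]
0.01 [0.52527448 0.06259045] [0.52594046 0.07245897]
0.015 [0.52357139 0.06650063] [0.52365846 0.06204758]
0.02 [0.52186831 0.0704108 ] [0.52137646 0.05163619]
0.03 [0.51846214 0.07823115] [0.51681247 0.03081341]
```

```bash
python3 -m handwheel '[{"tx":-5,"ty":0,"tz":-1,"roll":0},{"tx":-8,"ty":0,"tz":0,"roll":0},{"tx":-10,"ty":0,"tz":0,"roll":0},{"tx":-10,"ty":0,"tz":0,"roll":0},{"tx":-10,"ty":0,"tz":0,"roll":0},{"tx":-10,"ty":0,"tz":0,"roll":0},{"tx":-10,"ty":0,"tz":0,"roll":0},{"tx":-8,"ty":0,"tz":0,"roll":0},{"tx":-4,"ty":0,"tz":0,"roll":0},{"tx":0,"ty":0,"tz":0,"roll":0}]'; sed -i 's/("scene","side")/("scene",)/' lids.py; python3 lids.py
```

```text
t: 5.57
tool_pos: [0.523, -0.0151, -0.0179]
tool_rot: [2.223, 2.22, -0.0]
contact_force: [0.7, 1.0, -0.1]
opening: 0.0001
grip_force: 0.0
scene [251.6 120.6] [247 115  10  11  80] [ 0.7948 -0.2989]
scene [229.5 145.6] [225 138  10  14  91] [ 0.8019 -0.1728]
scene [301.9 157.7] [288 153  29   8  69] [ 0.5975 -0.2021]
scene [220.1 259. ] [211 250  19  18 245] [0.6376 0.1864]
scene [306.2 270.6] [297 261  20  19 262] [0.4487 0.142 ]
```

```bash
python3 -m handwheel '[{"tx":-8,"ty":0,"tz":0,"roll":0},{"tx":-12,"ty":0,"tz":0,"roll":0},{"tx":-13,"ty":0,"tz":0,"roll":0},{"tx":-13,"ty":0,"tz":0,"roll":0},{"tx":-13,"ty":0,"tz":0,"roll":0},{"tx":-13,"ty":0,"tz":0,"roll":0},{"tx":-13,"ty":0,"tz":0,"roll":0},{"tx":-13,"ty":0,"tz":0,"roll":0},{"tx":-13,"ty":0,"tz":0,"roll":0},{"tx":-10,"ty":0,"tz":0,"roll":0},{"tx":-5,"ty":0,"tz":0,"roll":0},{"tx":0,"ty":0,"tz":0,"roll":0}]'; python3 - <<'E'
from h import *
b=optics.get_image("side")[0][150:400,180:460]
cv2.imwrite('pics/p4.png',cv2.resize(b,None,fx=2,fy=2)[:,:,::-1])
E
```

```text
t: 6.62
tool_pos: [0.5231, -0.1412, -0.0178]
tool_rot: [2.223, 2.22, 0.0]
contact_force: [0.1, 0.3, -0.1]
opening: 0.0001
grip_force: 0.0
```

View pics/p4.png

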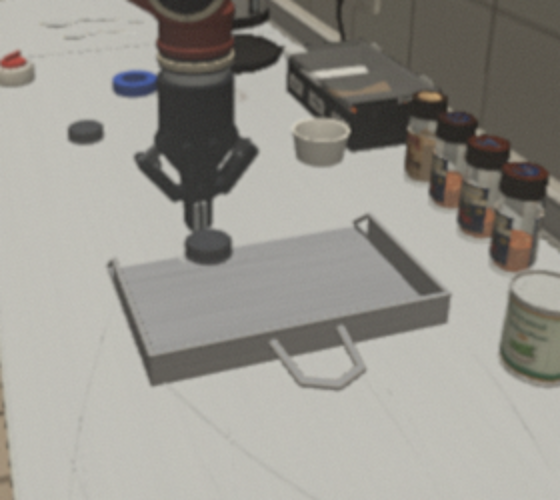

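The lid is moving straight ahead of the fingers and is now at the pan's front edge, about (208,245) in the crop.

```bash
python3 -m handwheel '[{"tx":-8,"ty":0,"tz":-2,"roll":0},{"tx":-11,"ty":0,"tz":0,"roll":0},{"tx":-13,"ty":0,"tz":0,"roll":0},{"tx":-13,"ty":0,"tz":0,"roll":0},{"tx":-13,"ty":0,"tz":0,"roll":0},{"tx":-13,"ty":0,"tz":0,"roll":0},{"tx":-13,"ty":0,"tz":0,"roll":0},{"tx":-13,"ty":0,"tz":0,"roll":0},{"tx":-9,"ty":0,"tz":0,"roll":0},{"tx":-4,"ty":0,"tz":0,"roll":0},{"tx":0,"ty":0,"tz":0,"roll":0},{"tx":15,"ty":0,"tz":0,"roll":0}]'
```

```text
t: 7.67
tool_pos: [0.5233, -0.2367, -0.0155]
tool_rot: [2.223, 2.218, -0.0]
contact_force: [-0.6, 0.3, -0.4]
opening: -0.0002
grip_force: 0.0
```

```bash
python3 -m handwheel '[{"tx":0,"ty":0,"tz":-38,"roll":0},{"tx":0,"ty":0,"tz":-38,"roll":0},{"tx":30,"ty":8,"tz":0,"roll":0},{"tx":39,"ty":9,"tz":0,"roll":0},{"tx":39,"ty":9,"tz":0,"roll":0},{"tx":39,"ty":9,"tz":0,"roll":0},{"tx":39,"ty":9,"tz":0,"roll":0},{"tx":39,"ty":9,"tz":0,"roll":0},{"tx":39,"ty":9,"tz":0,"roll":0},{"tx":39,"ty":9,"tz":0,"roll":0},{"tx":39,"ty":9,"tz":0,"roll":0},{"tx":39,"ty":9,"tz":0,"roll":0}]'; python3 -m handwheel '[{"tx":39,"ty":9,"tz":0,"roll":0},{"tx":36,"ty":9,"tz":0,"roll":0},{"tx":20,"ty":6,"tz":0,"roll":0},{"tx":0,"ty":0,"tz":0,"roll":0},{"tx":0,"ty":0,"tz":0,"roll":0},{"tx":0,"ty":0,"tz":0,"roll":0}]'; python3 - <<'E'
from h import *
for b in blobs("scene",optics.get_image("scene")[0],None,.008):
    if .4<b[2][0]<.7: print(*b)
E
```

```text
t: 8.67
tool_pos: [0.6109, 0.1495, 0.0599]
tool_rot: [-2.219, -2.223, 0.0]
contact_force: [-0.0, 0.2, 0.2]
opening: 0.0001
grip_force: 0.0
t: 9.17
tool_pos: [0.6348, 0.2411, 0.0596]
tool_rot: [-2.22, -2.222, 0.002]
contact_force: [0.1, 0.3, 0.3]
opening: -0.0001
grip_force: 0.0
[220.7 262.9] [211 256  19  12  96] [0.6312 0.1955]
[306.  274.9] [297 268  19  12  98] [0.4448 0.1528]
```

```bash
python3 -m handwheel '[{"tx":0,"ty":1,"tz":36,"roll":0},{"tx":0,"ty":1,"tz":30,"roll":0},{"tx":0,"ty":0,"tz":8,"roll":0},{"tx":0,"ty":0,"tz":3,"roll":0},{"tx":0,"ty":0,"tz":0,"roll":0},{"tx":0,"ty":0,"tz":0,"roll":0}]' && python3 -m handwheel '[{"tx":-5,"ty":0,"tz":0,"roll":0},{"tx":-8,"ty":0,"tz":0,"roll":0},{"tx":-12,"ty":0,"tz":0,"roll":0},{"tx":-14,"ty":0,"tz":0,"roll":0},{"tx":-14,"ty":0,"tz":0,"roll":0},{"tx":-14,"ty":0,"tz":0,"roll":0},{"tx":-14,"ty":0,"tz":0,"roll":0},{"tx":-14,"ty":0,"tz":0,"roll":0},{"tx":-14,"ty":0,"tz":0,"roll":0},{"tx":-14,"ty":0,"tz":0,"roll":0},{"tx":-10,"ty":0,"tz":0,"roll":0},{"tx":-5,"ty":0,"tz":0,"roll":0}]'; python3 - <<'E'
from h import *
for b in blobs("side",optics.get_image("side")[0],None,.008,65): 
    if .4<b[2][0]<.7: print(*b)
E
```

```text
t: 9.72
tool_pos: [0.6392, 0.2408, -0.015]
tool_rot: [2.221, 2.22, 0.004]
contact_force: [-0.4, 0.1, -0.1]
opening: 0.0001
grip_force: 0.0
t: 10.72
tool_pos: [0.6379, 0.1012, -0.017]
tool_rot: [-2.223, -2.22, 0.0]
contact_force: [0.7, 0.2, 0.3]
opening: 0.0
grip_force: 0.2
[301.9 309.9] [290 303  25  12 157] [ 0.5185 -0.299 ]
```

```bash
python3 -m handwheel '[{"tx":-8,"ty":0,"tz":0,"roll":0},{"tx":-12,"ty":0,"tz":0,"roll":0},{"tx":-16,"ty":0,"tz":0,"roll":0},{"tx":-16,"ty":0,"tz":0,"roll":0},{"tx":-16,"ty":0,"tz":0,"roll":0},{"tx":-16,"ty":0,"tz":0,"roll":0},{"tx":-16,"ty":0,"tz":0,"roll":0},{"tx":-16,"ty":0,"tz":0,"roll":0},{"tx":-16,"ty":0,"tz":0,"roll":0},{"tx":-16,"ty":0,"tz":0,"roll":0},{"tx":-16,"ty":0,"tz":0,"roll":0},{"tx":-12,"ty":0,"tz":0,"roll":0}]' && python3 -m handwheel '[{"tx":-12,"ty":0,"tz":-1,"roll":0},{"tx":-14,"ty":0,"tz":0,"roll":0},{"tx":-15,"ty":0,"tz":0,"roll":0},{"tx":-15,"ty":0,"tz":0,"roll":0},{"tx":-15,"ty":0,"tz":0,"roll":0},{"tx":-15,"ty":0,"tz":0,"roll":0},{"tx":-15,"ty":0,"tz":0,"roll":0},{"tx":-15,"ty":0,"tz":0,"roll":0},{"tx":-15,"ty":0,"tz":0,"roll":0},{"tx":-12,"ty":0,"tz":0,"roll":0},{"tx":-6,"ty":0,"tz":0,"roll":0},{"tx":0,"ty":0,"tz":0,"roll":0}]'; python3 - <<'E'
from h import *
for b in blobs("side",optics.get_image("side")[0],None,.008,65): 
    if .4<b[2][0]<.7: print(*b)
E
```

```text
t: 11.77
tool_pos: [0.6379, -0.0749, -0.0169]
tool_rot: [2.222, 2.221, -0.0]
contact_force: [-0.7, 0.2, -0.6]
opening: -0.0
grip_force: 0.1
t: 12.77
tool_pos: [0.638, -0.2237, -0.0158]
tool_rot: [2.223, 2.219, -0.0]
contact_force: [-0.2, 0.1, 0.3]
opening: -0.0
grip_force: 0.0
[354.8 289.9] [344 283  23  12 120] [ 0.632  -0.2707]
[301.5 309.8] [290 303  25  12 133] [ 0.5178 -0.2987]
```

```bash
python3 -m handwheel '[{"tx":15,"ty":0,"tz":0,"roll":0},{"tx":5,"ty":0,"tz":-38,"roll":0},{"tx":0,"ty":0,"tz":-38,"roll":0},{"tx":36,"ty":-16,"tz":0,"roll":0},{"tx":36,"ty":-16,"tz":0,"roll":0},{"tx":36,"ty":-16,"tz":0,"roll":0},{"tx":36,"ty":-16,"tz":0,"roll":0},{"tx":36,"ty":-16,"tz":0,"roll":0},{"tx":36,"ty":-16,"tz":0,"roll":0},{"tx":36,"ty":-16,"tz":0,"roll":0},{"tx":36,"ty":-16,"tz":0,"roll":0},{"tx":36,"ty":-16,"tz":0,"roll":0}]' && python3 -m handwheel '[{"tx":36,"ty":-17,"tz":0,"roll":0},{"tx":30,"ty":-17,"tz":0,"roll":0},{"tx":15,"ty":-16,"tz":0,"roll":0},{"tx":0,"ty":0,"tz":0,"roll":-0.07},{"tx":0,"ty":0,"tz":0,"roll":0},{"tx":0,"ty":0,"tz":0,"roll":0}]'; python3 - <<'E'
from h import *
print(ctrl.get_obs()['tool_pos'])
for n in("scene","side"):
  for b in blobs(n,optics.get_image(n)[0],None,.008,70): 
    if .4<b[2][0]<.7 and -.32<b[2][1]<.25: print(n,*b)
E
```

```text
t: 13.82
tool_pos: [0.4919, 0.1249, 0.06]
tool_rot: [-2.22, -2.223, -0.001]
contact_force: [0.5, 0.8, 0.2]
opening: -0.0003
grip_force: 0.0
t: 14.32
tool_pos: [0.4431, 0.204, 0.06]
tool_rot: [-2.142, -2.298, -0.0]
contact_force: [0.0, 0.1, -0.8]
opening: -0.0002
grip_force: 0.0
[0.44310597 0.20399875 0.06004695]
scene [297.7 214.8] [282 210  34   8  69] [ 0.5287 -0.0044]
side [354.8 290.1] [343 283  24  12 148] [ 0.6316 -0.2712]
side [301.8 309.7] [289 302  26  14 180] [ 0.5183 -0.2985]
```

```bash
python3 -m handwheel '[{"tx":0,"ty":0,"tz":36,"roll":0},{"tx":0,"ty":0,"tz":30,"roll":0},{"tx":0,"ty":0,"tz":8,"roll":0},{"tx":0,"ty":0,"tz":3,"roll":0},{"tx":0,"ty":0,"tz":0,"roll":0},{"tx":0,"ty":0,"tz":0,"roll":0}]' && python3 -m handwheel '[{"tx":-5,"ty":0,"tz":0,"roll":0},{"tx":-8,"ty":0,"tz":0,"roll":0},{"tx":-12,"ty":0,"tz":0,"roll":0},{"tx":-14,"ty":0,"tz":0,"roll":0},{"tx":-14,"ty":0,"tz":0,"roll":0},{"tx":-14,"ty":0,"tz":0,"roll":0},{"tx":-14,"ty":0,"tz":0,"roll":0},{"tx":-14,"ty":0,"tz":0,"roll":0},{"tx":-14,"ty":0,"tz":0,"roll":0},{"tx":-14,"ty":0,"tz":0,"roll":0},{"tx":-14,"ty":0,"tz":0,"roll":0},{"tx":-10,"ty":0,"tz":0,"roll":0}]' && python3 -m handwheel '[{"tx":-12,"ty":0,"tz":0,"roll":0},{"tx":-14,"ty":0,"tz":0,"roll":0},{"tx":-15,"ty":0,"tz":0,"roll":0},{"tx":-15,"ty":0,"tz":0,"roll":0},{"tx":-15,"ty":0,"tz":0,"roll":0},{"tx":-15,"ty":0,"tz":0,"roll":0},{"tx":-15,"ty":0,"tz":0,"roll":0},{"tx":-13,"ty":0,"tz":0,"roll":0},{"tx":-8,"ty":0,"tz":0,"roll":0},{"tx":-4,"ty":0,"tz":0,"roll":0},{"tx":0,"ty":0,"tz":0,"roll":0}]'; python3 - <<'E'
from h import *
b=optics.get_image("side")[0][150:400,180:460]
cv2.imwrite('pics/p5.png',cv2.resize(b,None,fx=2,fy=2)[:,:,::-1])
E
```

```text
t: 14.92
tool_pos: [0.4454, 0.2032, -0.0154]
tool_rot: [2.142, 2.296, 0.003]
contact_force: [0.2, 0.4, 0.2]
opening: 0.0004
grip_force: 0.0
t: 15.92
tool_pos: [0.4546, 0.0545, -0.0163]
tool_rot: [2.143, 2.296, 0.001]
contact_force: [-0.2, 0.5, -0.2]
opening: -0.0
grip_force: 0.1
t: 16.83
tool_pos: [0.4632, -0.0701, -0.0166]
tool_rot: [2.144, 2.296, 0.0]
contact_force: [0.1, 0.2, 0.5]
opening: -0.0
grip_force: 0.0
```

View pics/p5.png

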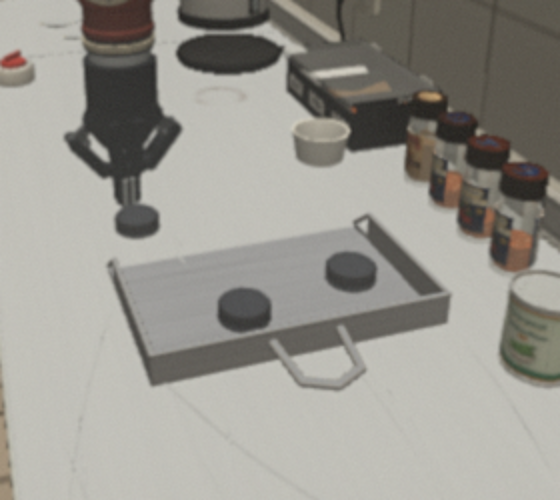

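The two lids lie flat inside the pan at about (244,308) and (350,270). The third, at (137,220), is heading for the opening.

```bash
python3 -m handwheel '[{"tx":-8,"ty":0,"tz":-1,"roll":0},{"tx":-13,"ty":0,"tz":0,"roll":0},{"tx":-15,"ty":0,"tz":0,"roll":0},{"tx":-15,"ty":0,"tz":0,"roll":0},{"tx":-15,"ty":0,"tz":0,"roll":0},{"tx":-15,"ty":0,"tz":0,"roll":0},{"tx":-15,"ty":0,"tz":0,"roll":0},{"tx":-15,"ty":0,"tz":0,"roll":0},{"tx":-15,"ty":0,"tz":0,"roll":0},{"tx":-12,"ty":0,"tz":0,"roll":0},{"tx":-8,"ty":0,"tz":0,"roll":0},{"tx":-4,"ty":0,"tz":0,"roll":0}]' && python3 -m handwheel '[{"tx":0,"ty":0,"tz":0,"roll":0},{"tx":15,"ty":0,"tz":0,"roll":0},{"tx":5,"ty":0,"tz":-30,"roll":0},{"tx":0,"ty":0,"tz":-38,"roll":0},{"tx":30,"ty":0,"tz":-28,"roll":0},{"tx":40,"ty":0,"tz":0,"roll":0},{"tx":40,"ty":0,"tz":0,"roll":0},{"tx":40,"ty":0,"tz":0,"roll":0},{"tx":40,"ty":0,"tz":0,"roll":0},{"tx":20,"ty":0,"tz":0,"roll":0},{"tx":0,"ty":0,"tz":0,"roll":0},{"tx":0,"ty":0,"tz":0,"roll":0}]'; python3 - <<'E'
from h import *
a=optics.get_image("side")[0];s=optics.get_image("scene")[0]
for b in blobs("side",a,None,.01,70): 
    if .4<b[2][0]<.7 and -.33<b[2][1]<.25: print(*b)
cv2.imwrite('pics/p6.png',cv2.resize(np.hstack([a[140:360,160:440],s[90:400,180:440][:220]]),None,fx=1.45,fy=1.45)[:,:,::-1])
h=cv2.cvtColor(s,cv2.COLOR_RGB2HSV)
m=(abs(h[...,0].astype(int)-118)<12)&(h[...,1]>150);v,u=np.nonzero(m);print('tape px',u.mean(),v.mean())
E
```

```text
t: 17.88
tool_pos: [0.4737, -0.22, -0.0158]
tool_rot: [2.143, 2.297, 0.0]
contact_force: [-0.5, 1.1, 0.4]
opening: -0.0002
grip_force: 0.1
t: 18.88
tool_pos: [0.4566, 0.0123, 0.0798]
tool_rot: [-2.138, -2.302, 0.001]
contact_force: [-0.5, -0.5, 0.5]
opening: 0.0002
grip_force: 0.0
[354.7 290. ] [344 283  23  12 140] [ 0.6303 -0.2736]
[271.5 304. ] [260 297  24  13 166] [ 0.4715 -0.2702]
[301.8 309.7] [290 302  25  14 174] [ 0.5175 -0.301 ]
tape px 231.41968911917098 305.53540587219345
```

View pics/p6.png

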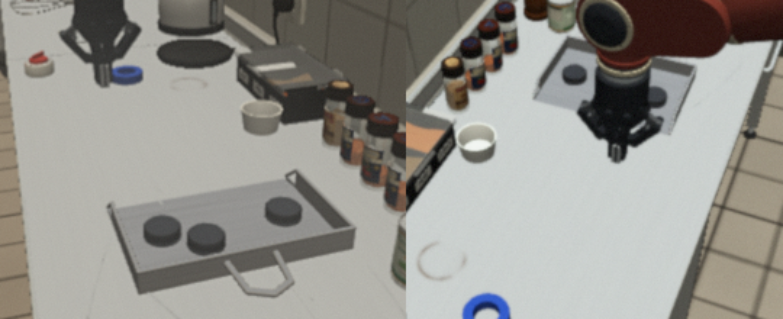

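All three lids lie flat well inside the pan, at crop (162,230), (206,238) and (283,211). The ramekin, timer and tape are where they started.

```bash
python3 -c "
from station import ctrl
print(ctrl.finish_job())"
```

```text
the job is handed in; nothing more can be done
None
```

The job is handed in at about 19 s of the 72 s allowed: in the last images all three lids lie flat inside the pan, about 80 mm or more past the front edge, and the ramekin, timer and tape roll look unmoved; no verdict came back.

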